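File the glaze test tile and shut the drawer

ROBOT

A 6-joint arm with a two-finger parallel gripper is mounted at the origin on a cart in front of the work surface, level with it; the furniture and walls round the work are solid. World frame = base frame: x ahead of the robot, y to its left, z up, the work surface at z = 0. Lengths are in m, angles in rad, forces in N, time in s.
With the tool pointing down it reaches from about 0.35 to 0.975 m from the base axis. Payload 4.9 kg.
Tool frame: the origin (TCP) lies midway between the tips of the shut fingers; the grasp point (between the pads) lies 19 mm behind it (ctrl.tcp_to_grasp is the distance from the TCP to the grasp point, in m); z points along the fingers, y is the line along which they close (so a half turn about z gives the same grasp; the last joint's range is limited). The gripper opens to 85 mm and grips with 20 to 120 N. Pads are 22 mm wide; open, the fingers measure 114 mm over their backs; the gripper's body (76 mm by 85 mm) begins 54 mm behind the grasp point. The pads swing forward as they close: fully open they stand 13 mm farther back than shut.
Start: joints at [-1.256, 0.053, 1.613, -0, 1.476, -0.119], TCP at [0.263, -0.567, 0.231] pointing down, gripper open.
Joint ranges: [-3.01, 3.01], [-1.01, 2.22], [0.06, 2.58], [-1.02, 4.17], [0.09, 2.62], [-3.14, 3.14]. Speed limits (rad/s): [2.57, 2.57, 3.14, 3.14, 3.14, 3.14].

INTERFACE

Orientations are given as a rotation vector (axis times angle).
In Python, from station import ctrl gives the robot as it stands.
- The arm moves only by the tool jog_arm, called after "Emit:" by a JSON object that holds its "method" and its "body", one argument or row to a line. Schema: {"type":"object","properties":{"rows":{"type":"array","items":{"type":"number"},"minItems":7,"maxItems":140},"squeeze":{"type":"number"},"only":{"type":"string"},"quiet":{"type":"boolean"},"lines":{"type":"string"}},"required":["rows"],"additionalProperties":false}. rows is one flat list of numbers that holds 1 to 20 rows one after another, with no inner brackets; each row has 7 numbers: the finger opening in m, then dx, dy, dz in a scale on which 1.0 is 0.5 m, then a rotation vector rx, ry, rz in a scale on which 1.0 is 4 rad; each row is the pose to reach, as a shift and turn from the pose commanded when the call began, along the tool's axes at that moment; what a row does not reach only later rows make up. A row lasts 1/12 s, in which the tool goes at most 0.0417 m and 0.125 rad, less where a joint would pass 70% of its speed; a pose out of reach is approached as far as the arm can. The fingers move at their own pace and stop on an object; squeeze is the grip in N (left out, the last holds). Time passes only in rows, so rows that do not move let the fingers close. The tool returns the time, the measured TCP pose, the force, the opening and the grip force at its end. only (a regular expression) keeps the lines of the reply that match it, lines (a string "A,B") keeps lines A to B, and quiet returns only ok. A shift or turn number past 1, either way, is cut back to 1. Input that does not fit is refused with a message, and nothing moves.
- ctrl.get_obs(): the state, without advancing time (a new reading comes with each control period).
- ctrl.get_image(name): name is "scene" or "top" or "wrist"; returns the picture (420x560x3 uint8, red, green, blue); there is no depth.
- ctrl.camera_params(name): a dict with "fx", "fy", "cx", "cy" (pixels), "T" (4x4, takes a point from camera to world coordinates); the wrist camera has in their place "tool_from_camera" (4x4, takes a point from camera to tool coordinates, whose origin is the TCP and whose axes are the flange's). Camera axes: x right, y down, z forward; pixel columns grow to the right and rows downward; lengths in m; the calibration is good to about 2 mm. The wrist camera is an equidistant fisheye: a pixel r from the principal point sees the ray r / f radians off the axis. A picture is of the moment at which its call begins: read the wrist's pose just before it. camera_params takes no time and is no camera call.
- ctrl.finish_job(): hands the job in; it is judged then, once.
The state is a dict: "t": time; "q": joint angles; "dq": joint speeds; "effort": joint torques, N m; "tool_pos": TCP position; "tool_rot": TCP orientation; "contact_force": force on the tool from outside, world axes, zero at the start; "wrist_torque": the same for the moment, N m; "opening": finger opening in m; "grip_force": force on a finger pad.
Only numpy, scipy, OpenCV 4.12 (cv2) and the standard library are available. Lean on these libraries where they do the work, as an engineer would, in place of code of your own. Each camera call takes 0.05 s, during which the arm holds its last target. There are 200 camera calls.

TASK

Pick up the orange-brown glaze test tile, lay it flat, glazed face up, in the open top drawer of the small wooden chest and let go of it. Then push that drawer fully shut.

Things in the scene. Friction and masses are not known exactly. Their poses are not given: they have to be found in the camera images.
- test_tile_2: The orange-brown glazed test tile: a flat slab 62 x 40 x 9 mm with a small hole near one short edge, lying glaze up on the worktop right of the chest, with three like it in teal, cream and green. Origin: centre of its underside; x along the 62 mm, y along the 40 mm, z up out of the glazed face. About 45 g; pinch it across the 40 mm.
- chest_drawer0 (a joint): Slide of the top drawer of the small wooden chest (200 deep x 190 wide x 140 mm high, fixed on the worktop, its front towards the robot, turned a little). Value: how far the drawer stands out, m; 0 = fully shut; starts 0.10 to 0.115 (its stop is at 0.134). About 1 N of friction; stays where it is left. The drawer below it is shut and not needed.
- drawer_spot (a point): Point on the inner floor of the top drawer, 80 mm above the worktop; moves with the drawer. x points into the chest (the way the drawer shuts), y left, z up. From here the floor runs 47 mm towards the robot, 74 mm to each side, and at the start 47 to 62 mm to the front edge of the chest's top. Above the floor the side walls rise 38 mm, the front panel (15 mm thick) 47 mm, the chest's top 60 mm.
- chest_drawer0_handle (a point): Middle of the top drawer's steel bar handle: a level round bar 11 mm thick, 95 mm long along the drawer's y, 35 mm in front of the outer face of the front panel, 103 mm above the worktop. Axes as for the drawer point: x is the way the drawer shuts. Pushing the bar along x shuts the drawer, which ends on a hard stop.

How it is judged:
By the outcome, as a careful person would: the job done as asked, in the order asked, and still so for the second after the job is handed in, with the robot touching nothing.
It also fails if it takes over 51 s, if anything falls off the work surface, if the arm or the gripper's body presses on something with over 40 N, if the wrist force passes 120 N, or if a joint passes its speed limit or range.

## Working session

There is one attempt and no reset: what is moved stays moved. The work goes in short steps, Python scripts to look and compute and a tool call to move; the robot and the scene stay as the last step left them, time stands still between calls to the robot, and variables do not carry over. Pictures are saved under pics/ and viewed, at most 10 in all, crops included, and the job is handed in when it is done.

```bash
ls; mkdir -p pics
```

Run:
```python
from station import ctrl
import cv2,numpy as np
for n in("scene","top"):
    im=ctrl.get_image(n); cv2.imwrite(f"pics/{n}0.png",im[...,::-1])
    p=ctrl.camera_params(n); print(n,p["fx"],p["cx"],p["cy"],np.round(p["T"],3).tolist())
a=[cv2.imread(f"pics/{n}0.png") for n in("scene","top")]
o=ctrl.get_obs();print(o["t"],o["tool_pos"],o["tool_rot"],o["opening"],ctrl.tcp_to_grasp)
```

```text
pics
station.py
scene 461.55452055913537 283.0630144232079 210.8418040476934 [[-0.845, -0.403, 0.352, 0.273], [-0.535, 0.655, -0.534, 0.297], [-0.015, -0.639, -0.769, 0.842], [0.0, 0.0, 0.0, 1.0]]
top 384.11809265518724 278.86976445496987 208.7426951538235 [[-0.016, -0.999, 0.045, 0.553], [-1.0, 0.015, -0.018, -0.194], [0.017, -0.045, -0.999, 0.93], [0.0, 0.0, 0.0, 1.0]]
0.1 [ 0.26252849 -0.5665747   0.2301991 ] [-3.06619560e+00 -6.75711849e-01  3.36929050e-04] 0.08537113475649581 0.0187
```

View pics/top0.png

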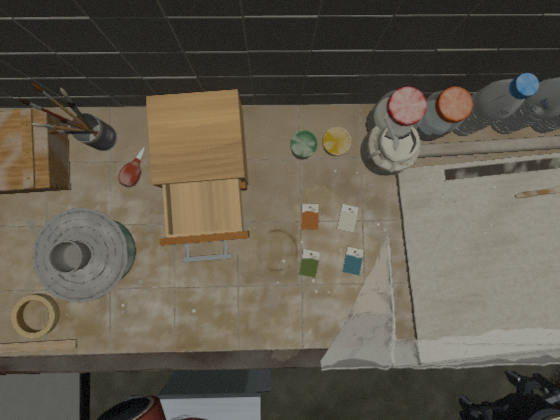

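View pics/scene0.png

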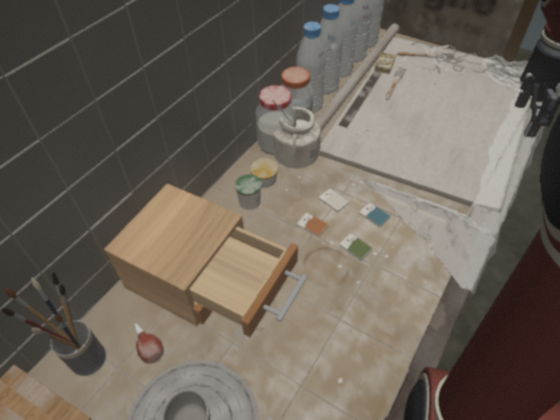

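The top view shows the orange tile near (310,217), with its white holed end up the image, the open drawer near (203,208), and the handle bar near (207,257). Next I'll measure them.

Create h.py:
```python
import numpy as np,cv2
from station import ctrl
def ray(n,uv):
    p=ctrl.camera_params(n);T=p["T"]
    d=np.array([(uv[0]-p["cx"])/p["fx"],(uv[1]-p["cy"])/p["fy"],1]);return T[:3,3],T[:3,:3]@d
def onz(n,uv,z):
    o,d=ray(n,uv);return o+d*(z-o[2])/d[2]
```

Run:
```python
from h import *
im=cv2.imread("pics/top0.png");hsv=cv2.cvtColor(im,cv2.COLOR_BGR2HSV)
# orange glaze part
x0,y0,x1,y1=295,198,328,236
sub=hsv[y0:y1,x0:x1];H,S,V=[sub[...,i].astype(int) for i in range(3)]
m=((H<15)&(S>130)).astype(np.uint8)
w=((S<45)&(V>130)).astype(np.uint8)
for nm,k in(("orange",m),("white",w),("both",m|w)):
    c=max(cv2.findContours(k,0,2)[0],key=cv2.contourArea)
    r=cv2.minAreaRect(c);b=cv2.boxPoints(r)+[x0,y0]
    P=np.array([onz("top",q,.009) for q in b]);print(nm,r[1],b.mean(0),P[:,:2].round(4).tolist(),P.mean(0).round(4))
# handle: grey mask
x0,y0,x1,y1=178,236,236,268
sub=hsv[y0:y1,x0:x1];S,V=sub[...,1].astype(int),sub[...,2].astype(int)
a=cv2.resize(im[80:275,140:330],None,fx=4,fy=4,interpolation=cv2.INTER_CUBIC)[:, :]
cv2.imwrite("pics/crop0.png",cv2.resize(im[130:275,145:335],None,fx=4,fy=4,interpolation=cv2.INTER_CUBIC))
```

```text
orange (16.0, 15.0) [309.5 220. ] [[0.5858, -0.2664], [0.5852, -0.3025], [0.5468, -0.3017], [0.5474, -0.2657]] [ 0.5663 -0.2841  0.009 ]
white (7.0, 16.0) [310.  207.5] [[0.605, -0.2668], [0.6044, -0.3053], [0.5876, -0.305], [0.5882, -0.2665]] [ 0.5963 -0.2859  0.009 ]
both (24.0, 16.0) [310. 216.] [[0.605, -0.2668], [0.6044, -0.3053], [0.5468, -0.3041], [0.5474, -0.2657]] [ 0.5759 -0.2855  0.009 ]
```

View pics/crop0.png

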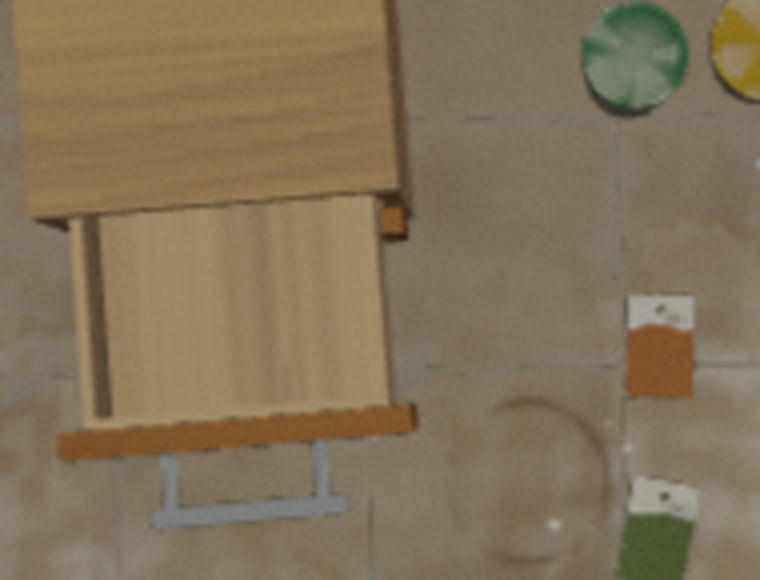

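Run:
```python
from h import *
from scipy.spatial.transform import Rotation as R
o=lambda c:(145+(c[0]+.5)/4-.5,130+(c[1]+.5)/4-.5)
P=lambda c,z:onz("top",o(c),z)
for nm,z,cs in(("handle axis",.1085,[(150,520),(346,503)]),("panel outer",.127,[(60,460),(415,430)]),("panel inner",.127,[(58,435),(413,404)]),("chesttop front",.14,[(28,218),(400,190)])):
    A=[P(c,z) for c in cs];d=A[0]-A[1];print(nm,np.round(A,4).tolist(),"mid",np.mean(A,0).round(4),"len",np.linalg.norm(d).round(4),"yaw",np.arctan2(-d[0],d[1]).round(4))
print("tile",P((660,346),.009), [P(c,.009).round(4).tolist() for c in((627,295),(694,296),(693,398),(627,397))])
s=ctrl.get_obs();M=R.from_rotvec(s["tool_rot"]);print(M.as_matrix().round(4))
# scene-camera cross check of tile: mask orange
im=cv2.imread("pics/scene0.png");hsv=cv2.cvtColor(im,cv2.COLOR_BGR2HSV)[200:245,285:340]
m=((hsv[...,0]<15)&(hsv[...,1]>130)).astype(np.uint8)
c=max(cv2.findContours(m,0,2)[0],key=cv2.contourArea);u=c[:,0].mean(0)+[285,200];mm=cv2.moments(m,True)
uv=(285+mm["m10"]/mm["m00"],200+mm["m01"]/mm["m00"]);print("orange part scene",uv,onz("scene",uv,.009))
```

```text
handle axis [[0.4852, -0.0025, 0.1085], [0.4924, -0.1062, 0.1085]] mid [ 0.4888 -0.0543  0.1085] len 0.1039 yaw 0.0689
panel outer [[0.5185, 0.0395, 0.127], [0.5309, -0.1444, 0.127]] mid [ 0.5247 -0.0524  0.127 ] len 0.1843 yaw 0.0676
panel inner [[0.5314, 0.0405, 0.127], [0.5445, -0.1435, 0.127]] mid [ 0.5379 -0.0515  0.127 ] len 0.1845 yaw 0.0708
chesttop front [[0.6431, 0.0518, 0.14], [0.6549, -0.139, 0.14]] mid [ 0.649  -0.0436  0.14  ] len 0.1911 yaw 0.0617
tile [ 0.57556438 -0.28455233  0.009     ] [[0.6065, -0.2653, 0.009], [0.6053, -0.3056, 0.009], [0.5441, -0.3038, 0.009], [0.5453, -0.2641, 0.009]]
[[ 9.074e-01  4.203e-01 -6.000e-04]
 [ 4.203e-01 -9.074e-01  1.700e-03]
 [ 2.000e-04 -1.800e-03 -1.000e+00]]
orange part scene (314.22222222222223, 224.55555555555554) [ 0.57120404 -0.28468514  0.009     ]
```

The manual's scale: shifts go in shares of 0.5 m and turns go in shares of 4 rad. Converting my numbers, 0.4026 m is 0.8052, 0.15 m is 0.3, 0.454 rad is 0.1135.

Emit:
{"method": "jog_arm", "body": {
  "rows": [0.065,0.2,-0.06,0,0,0,0.03,0.065,0.2,-0.06,0,0,0,0.03,0.065,0.2,-0.06,0,0,0,0.03,0.065,0.8052,-0.2488,0.1,0,0,0.1135,0.065,0.8052,-0.2488,0.1,0,0,0.1135,0.065,0.8052,-0.2488,0.1,0,0,0.1135,0.065,0.8052,-0.2488,0.1,0,0,0.1135,0.065,0.8052,-0.2488,0.1,0,0,0.1135,0.065,0.8052,-0.2488,0.1,0,0,0.1135,0.065,0.8052,-0.2488,0.1,0,0,0.1135,0.065,0.8052,-0.2488,0.1,0,0,0.1135,0.065,0.8052,-0.2488,0.1,0,0,0.1135,0.065,0.8052,-0.2488,0.3,0,0,0.1135,0.065,0.8052,-0.2488,0.3,0,0,0.1135,0.065,0.8052,-0.2488,0.3,0,0,0.1135,0.065,0.8052,-0.2488,0.3,0,0,0.1135],
  "squeeze": 30
}}

```text
t: 1.43
tool_pos: [0.5714, -0.2825, 0.0741]
tool_rot: [-3.135, 0.032, 0.017]
contact_force: [-0.6, 0.2, 0.7]
opening: 0.0651
grip_force: 0.0
```

Run:
```python
from h import *
from scipy.spatial.transform import Rotation as R
s=ctrl.get_obs();print(s["tool_pos"],R.from_rotvec(s["tool_rot"]).as_matrix().round(4).tolist(),s["opening"])
p=ctrl.camera_params("wrist");print({k:np.round(v,4).tolist() for k,v in p.items()})
cv2.imwrite("pics/w1.png",ctrl.get_image("wrist")[...,::-1])
```

```text
[ 0.57137218 -0.28250677  0.07405802] [[0.9997, -0.0203, -0.0106], [-0.0202, -0.9998, 0.0066], [-0.0107, -0.0064, -0.9999]] 0.06510593210184568
{'fx': 325.1923, 'fy': 325.1923, 'cx': 278.8736, 'cy': 207.1838, 'tool_from_camera': [[0.0003, -0.9569, -0.2905, 0.0727], [1.0, 0.0004, -0.0003, 0.0001], [0.0004, -0.2905, 0.9569, -0.1421], [0.0, 0.0, 0.0, 1.0]]}
```

View pics/w1.png

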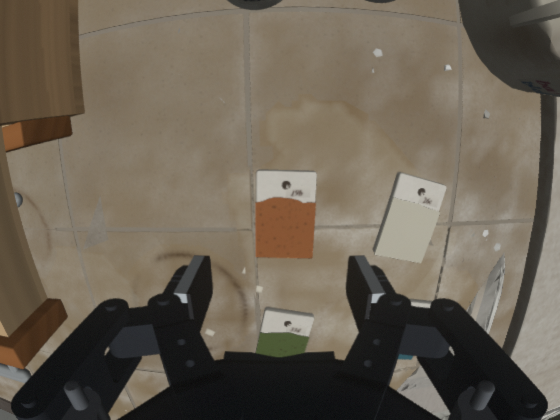

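The wrist view shows the orange tile between the open fingers, with corners at about (257,171), (316,171), (313,258) and (257,258). I'll check its position from this view.

Add to h.py:
```python
from scipy.spatial.transform import Rotation as R
def wz(uv,z,pos,rot):
    p=ctrl.camera_params("wrist");v=np.array([uv[0]-p["cx"],uv[1]-p["cy"]])/p["fx"];r=np.linalg.norm(v)
    d=np.r_[v/r*np.sin(r),np.cos(r)];C=p["tool_from_camera"];M=R.from_rotvec(rot).as_matrix()
    o=pos+M@C[:3,3];d=M@C[:3,:3]@d;return o+d*(z-o[2])/d[2]
```

Run:
```python
from h import *
M=[[0.9997,-0.0203,-0.0106],[-0.0202,-0.9998,0.0066],[-0.0107,-0.0064,-0.9999]]
pos=np.array([.57137218,-.28250677,.07405802]);rot=R.from_matrix(M).as_rotvec()
A=np.array([wz(c,.009,pos,rot) for c in((257,171),(316,171),(313,258),(257,258))]);print(A.round(4),A.mean(0).round(4))
s=ctrl.get_obs();print(s["tool_pos"],s["tool_rot"],s["t"])
```

```text
[[ 0.6053 -0.2686  0.009 ]
 [ 0.6046 -0.3068  0.009 ]
 [ 0.5423 -0.3057  0.009 ]
 [ 0.5431 -0.266   0.009 ]] [ 0.5738 -0.2868  0.009 ]
[ 0.57332452 -0.28386035  0.07772239] [-3.13780355  0.03210699  0.00932589] 1.4833
```

Converted, 0.08 m is 0.16, -0.001 m is -0.002.

Emit:
{"method": "jog_arm", "body": {
  "rows": [0.065,-0.002,0.002,0.06,0,0,0,0.065,-0.002,0.002,0.11,0,0,0,0.065,-0.002,0.002,0.14,0,0,0,0.065,-0.002,0.002,0.156,0,0,0,0.065,-0.002,0.002,0.16,0,0,0,0.065,-0.002,0.002,0.16,0,0,0,0.03,-0.002,0.002,0.16,0,0,0,0.03,-0.002,0.002,0.16,0,0,0,0.03,-0.002,0.002,0.16,0,0,0,0.03,-0.002,0.002,0.16,0,0,0,0.03,-0.002,0.002,0.16,0,0,0,0.03,-0.002,0.002,0.16,0,0,0,0.03,-0.002,0.002,0.16,0,0,0,0.03,-0.002,0.002,0.16,0,0,0],
  "squeeze": 40
}}

```text
t: 2.65
tool_pos: [0.5762, -0.2869, 0.0036]
tool_rot: [3.139, -0.032, 0.005]
contact_force: [0.4, -0.2, 6.4]
opening: 0.0381
grip_force: 40.6
```

Converted, -0.19 m is -0.38, -0.17 m is -0.34.

Emit:
{"method": "jog_arm", "body": {
  "rows": [0.03,0,0,-0.04,0,0,0,0.03,0,0,-0.1,0,0,0,0.03,0,0,-0.18,0,0,0,0.03,0,0,-0.26,0,0,0,0.03,0,0,-0.34,0,0,0,0.03,0,0,-0.38,0,0,0,0.03,0,0,-0.38,0,0,0,0.03,0,0,-0.38,0,0,0]
}}

```text
t: 3.32
tool_pos: [0.5755, -0.2864, 0.1935]
tool_rot: [3.139, -0.032, 0.005]
contact_force: [0.1, 0.9, -1.2]
opening: 0.0378
grip_force: 40.2
```

Run:
```python
from h import *
s=ctrl.get_obs();print(s["tool_pos"],R.from_rotvec(s["tool_rot"]).as_matrix().round(4).tolist())
cv2.imwrite("pics/w2.png",ctrl.get_image("wrist")[...,::-1])
```

```text
[ 0.57545936 -0.28642198  0.19353134] [[0.9998, -0.0201, 0.0032], [-0.0201, -0.9998, -0.0021], [0.0033, 0.002, -1.0]]
```

View pics/w2.png

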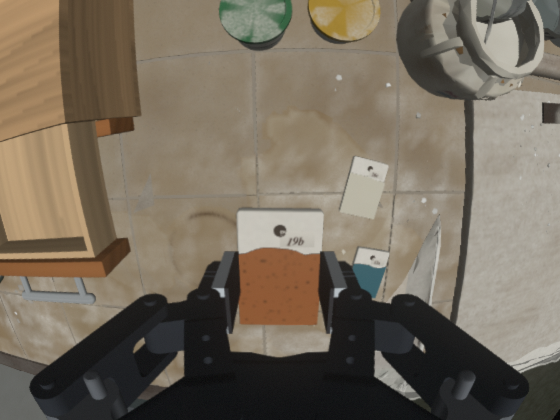

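Run:
```python
from h import *
pos=np.array([.57546,-.28642,.19353]);rot=R.from_matrix([[0.9998,-0.0201,0.0032],[-0.0201,-0.9998,-0.0021],[0.0033,0.002,-1.0]]).as_rotvec()
A=np.array([wz(c,.199,pos,rot) for c in((238,210),(323,210),(318,325),(240,325))])
print((A-pos).round(4),(A.mean(0)-pos).round(4))
im=ctrl.get_image("top")
cv2.imwrite("pics/t2.png",im[...,::-1])
```

```text
[[ 0.0302  0.0175  0.0055]
 [ 0.0294 -0.0202  0.0055]
 [-0.0335 -0.0198  0.0055]
 [-0.0326  0.0209  0.0055]] [-0.0016 -0.0004  0.0055]
```

Emit:
{"method": "jog_arm", "body": {
  "rows": [0.03,0.02,-0.08,0,0,0,0,0.03,0.02,-0.16,0,0,0,0,0.03,0.02,-0.24,0,0,0,-0.0075,0.03,0.02,-0.32,0,0,0,-0.015,0.03,0.02,-0.4,0,0,0,-0.022,0.03,0.02,-0.45,0,0,0,-0.022,0.03,0.02,-0.478,0,0,0,-0.022,0.03,0.02,-0.478,0,0,0,-0.022,0.03,0.02,-0.478,0.06,0,0,-0.022,0.03,0.02,-0.478,0.06,0,0,-0.022,0.03,0.02,-0.478,0.06,0,0,-0.022]
}}

```text
t: 4.33
tool_pos: [0.5875, -0.048, 0.1582]
tool_rot: [-3.139, -0.104, 0.01]
contact_force: [0.9, -0.4, -0.2]
opening: 0.0382
grip_force: 40.4
```

Run:
```python
from h import *
s=ctrl.get_obs();print(s["tool_pos"],R.from_rotvec(s["tool_rot"]).as_matrix().round(4).tolist())
cv2.imwrite("pics/w3.png",ctrl.get_image("wrist")[...,::-1])
```

```text
[ 0.58748932 -0.04802341  0.15817906] [[0.9978, 0.0664, -0.0065], [0.0664, -0.9978, 0.0009], [-0.0065, -0.0013, -1.0]]
```

View pics/w3.png

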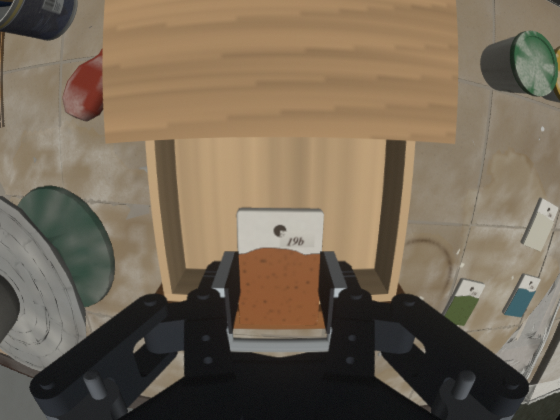

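The wrist view shows the tile held level over the drawer, centred between the side walls (columns about 165 and 395), with the chest's top edge at row 140. I'll check the clearances.

Run:
```python
from h import *
pos=np.array([.58749,-.04802,.15818]);rot=R.from_matrix([[0.9978,0.0664,-0.0065],[0.0664,-0.9978,0.0009],[-0.0065,-0.0013,-1.0]]).as_rotvec()
for n,c,z in(("chestL",(105,138),.14),("chestR",(455,142),.14),("innerwallL",(163,285),.08),("wallL top inner",(173,140),.118),("wallR top inner",(388,140),.118),("panel inner, floor",(190,269),.08)):
    w=wz(c,z,pos,rot);print(n,w.round(4),"tool",(R.from_rotvec(rot).inv().apply(w-pos)).round(4))
s=ctrl.get_obs();print(s["tool_pos"],s["tool_rot"])
```

```text
chestL [0.6441 0.0501 0.14  ] tool [ 0.0631 -0.0941  0.0179]
chestR [ 0.6547 -0.1391  0.14  ] tool [0.0611 0.0953 0.0177]
innerwallL [0.5197 0.043  0.08  ] tool [-0.0611 -0.0952  0.0787]
wallL top inner [0.641 0.017 0.118] tool [ 0.058  -0.0613  0.0399]
wallR top inner [ 0.6494 -0.107   0.118 ] tool [0.0581 0.063  0.0397]
panel inner, floor [0.5375 0.0187 0.08  ] tool [-0.045  -0.0698  0.0786]
[ 0.58864369 -0.04827025  0.15999882] [-3.13950424 -0.10410849  0.00503308]
```

Converted, 0.07 m is 0.14, 0.062 m is 0.124.

Emit:
{"method": "jog_arm", "body": {
  "rows": [0.03,0.012,0,0.02,0,0,0,0.03,0.012,0,0.06,0,0,0,0.03,0.012,0,0.1,0,0,0,0.03,0.012,0,0.124,0,0,0,0.03,0.012,0,0.14,0,0,0,0.03,0.012,0,0.14,0,0,0,0.03,0.012,0,0.14,0,0,0,0.03,0.012,0,0.14,0,0,0]
}}

```text
t: 5.05
tool_pos: [0.5965, -0.0471, 0.0927]
tool_rot: [3.139, 0.106, 0.003]
contact_force: [0.2, 0.2, -0.5]
opening: 0.0381
grip_force: 40.4
```

Converted, 0.0085 m is 0.017, 0.008 m is 0.016.

Emit:
{"method": "jog_arm", "body": {
  "rows": [0.03,0,0,0.006,0,0,0,0.03,0,0,0.012,0,0,0,0.03,0,0,0.016,0,0,0,0.03,0,0,0.017,0,0,0,0.03,0,0,0.017,0,0,0,0.03,0,0,0.017,0,0,0]
}}

```text
t: 5.55
tool_pos: [0.596, -0.0469, 0.0836]
tool_rot: [3.14, 0.107, 0.002]
contact_force: [-1.5, 0.4, 4.4]
opening: 0.0377
grip_force: 40.9
```

Converted, -0.12 m is -0.24, -0.1 m is -0.2.

Emit:
{"method": "jog_arm", "body": {
  "rows": [0.045,0,0,0,0,0,0,0.06,0,0,0,0,0,0,0.06,0,0,0,0,0,0,0.06,0,0,0,0,0,0,0.06,0,0,0,0,0,0,0.06,0,0,-0.02,0,0,0,0.06,0,0,-0.06,0,0,0,0.06,0,0,-0.12,0,0,0,0.06,0,0,-0.2,0,0,0,0.06,0,0,-0.24,0,0,0,0.06,0,0,-0.24,0,0,0,0.06,0,0,-0.24,0,0,0]
}}

```text
t: 6.55
tool_pos: [0.5967, -0.047, 0.2057]
tool_rot: [3.139, 0.106, 0.007]
contact_force: [-0.5, -0.4, 0.2]
opening: 0.0603
grip_force: 0.0
```

Run:
```python
from h import *
s=ctrl.get_obs();print(s["tool_pos"],R.from_rotvec(s["tool_rot"]).as_matrix().round(4).tolist())
cv2.imwrite("pics/w4.png",ctrl.get_image("wrist")[...,::-1])
```

```text
[ 0.59669844 -0.04704005  0.2057145 ] [[0.9977, 0.0678, 0.0047], [0.0678, -0.9977, -0.001], [0.0046, 0.0013, -1.0]]
```

View pics/w4.png

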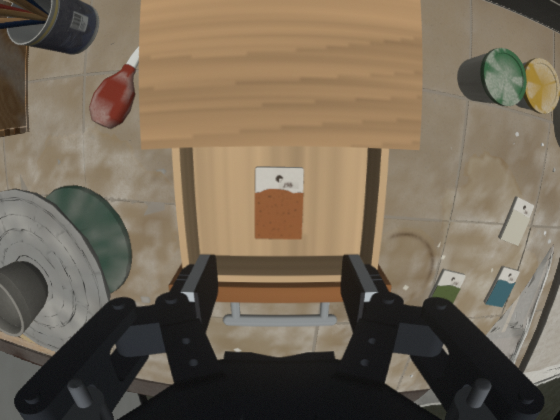

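The tile lies flat and glaze up on the drawer floor at about (279,203), and the gripper is clear of it. Next I'll move in front of the handle with the fingers shut.

Run:
```python
from h import *
pos=np.array([.5967,-.04704,.20571]);rot=R.from_matrix([[0.9977,0.0678,0.0047],[0.0678,-0.9977,-0.001],[0.0046,0.0013,-1.0]]).as_rotvec()
for c in((225,320),(340,320)):
    w=wz(c,.1085,pos,rot);print(w.round(4),R.from_rotvec(rot).inv().apply(w-pos).round(4))
```

```text
[ 0.4872 -0.0055  0.1085] [-0.1069 -0.049   0.0967]
[ 0.4939 -0.1099  0.1085] [-0.1073  0.0556  0.0968]
```

Emit:
{"method": "jog_arm", "body": {
  "rows": [0,-0.08,0,0,0,0,0,0,-0.16,0,0,0,0,0,0,-0.24,0,0,0,0,0,0,-0.306,0,0,0,0,0,0,-0.306,0,0,0,0,0,0,-0.306,0,0,0,0,0,0,-0.306,0,0.08,0,0,0,0,-0.306,0,0.16,0,0,0,0,-0.306,0,0.22,0,0,0,0,-0.306,0,0.24,0,0,0,0,-0.306,0,0.24,0,0,0,0,-0.306,0,0.24,0,0,0,0,-0.306,0,0.24,0,0,0]
}}

```text
t: 7.68
tool_pos: [0.4448, -0.0577, 0.085]
tool_rot: [3.139, 0.107, 0.005]
contact_force: [0.8, 0.2, 0.1]
opening: 0.0001
grip_force: 0.0
```

Converted, 0.124 m is 0.248, 0.12 m is 0.24.

Emit:
{"method": "jog_arm", "body": {
  "rows": [0,0.02,0,0,0,0,0,0,0.036,0,0,0,0,0,0,0.046,0,0,0,0,0,0,0.054,0,0,0,0,0,0,0.062,0,0,0,0,0,0,0.07,0,0,0,0,0,0,0.082,0,0,0,0,0,0,0.096,0,0,0,0,0,0,0.112,0,0,0,0,0,0,0.128,0,0,0,0,0,0,0.144,0,0,0,0,0,0,0.16,0,0,0,0,0,0,0.176,0,0,0,0,0,0,0.192,0,0,0,0,0,0,0.208,0,0,0,0,0,0,0.22,0,0,0,0,0,0,0.232,0,0,0,0,0,0,0.24,0,0,0,0,0,0,0.248,0,0,0,0,0,0,0.248,0,0,0,0,0]
}}

```text
t: 9.35
tool_pos: [0.5674, -0.0487, 0.083]
tool_rot: [-3.14, -0.107, -0.002]
contact_force: [0.4, -0.1, -0.2]
opening: -0.0
grip_force: 0.0
```

Converted, 0.013 m is 0.026, 0.011 m is 0.022.

Emit:
{"method": "jog_arm", "body": {
  "rows": [0,0.006,0,0,0,0,0,0,0.012,0,0,0,0,0,0,0.018,0,0,0,0,0,0,0.022,0,0,0,0,0,0,0.026,0,0,0,0,0,0,0.026,0,0,0,0,0]
}}

```text
t: 9.85
tool_pos: [0.58, -0.0479, 0.0829]
tool_rot: [3.14, 0.107, 0.001]
contact_force: [-0.2, 0.2, -0.9]
opening: -0.0
grip_force: 0.0
```

Converted, 0.006 m is 0.012, 0.004 m is 0.008.

Emit:
{"method": "jog_arm", "body": {
  "rows": [0,0.004,0,0,0,0,0,0,0.008,0,0,0,0,0,0,0.012,0,0,0,0,0,0,0.012,0,0,0,0,0]
}}

```text
t: 10.18
tool_pos: [0.5826, -0.0477, 0.0827]
tool_rot: [-3.14, -0.107, 0.014]
contact_force: [-14.0, -1.1, 8.9]
opening: 0.0
grip_force: 6.8
```

Run:
```python
from h import *
cv2.imwrite("pics/s5.png",ctrl.get_image("scene")[...,::-1])
```

```text
(no output)
```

View pics/s5.png

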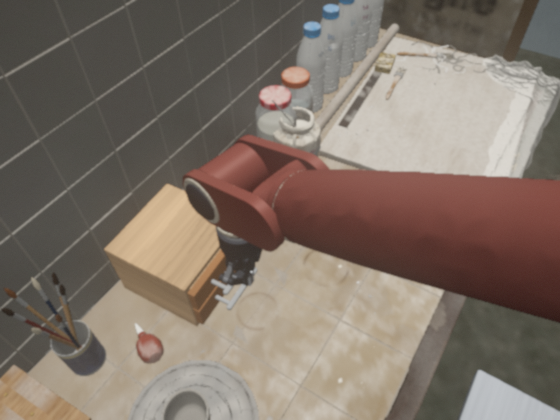

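The drawer has met its stop at 14 N and looks shut in the scene view. I'll press slightly more, back off and verify.

Converted, 0.001 m is 0.002.

Emit:
{"method": "jog_arm", "body": {
  "rows": [0,0.002,0,0,0,0,0,0,0.002,0,0,0,0,0,0,0.002,0,0,0,0,0]
}}

```text
t: 10.48
tool_pos: [0.5827, -0.0477, 0.0827]
tool_rot: [-3.14, -0.107, 0.017]
contact_force: [-17.3, -1.0, 11.4]
opening: 0.0
grip_force: 8.6
```

Emit:
{"method": "jog_arm", "body": {
  "rows": [0,-0.01,0,0,0,0,0,0,-0.03,0,0,0,0,0,0,-0.08,0,0,0,0,0,0,-0.16,0,0,0,0,0,0,-0.24,0,0,0,0,0,0,-0.24,0,-0.08,0,0,0,0,-0.24,0,-0.16,0,0,0,0,-0.24,0,-0.24,0,0,0,0,-0.24,0.08,-0.24,0,0,0,0,-0.24,0.16,-0.24,0,0,0,0,-0.24,0.24,-0.24,0,0,0,0,-0.24,0.32,-0.24,0,0,0,0,-0.24,0.4,-0.24,0,0,0,0,-0.24,0.4,-0.24,0,0,0,0,-0.24,0.4,-0.24,0,0,0,0,-0.24,0.4,-0.24,0,0,0]
}}

```text
t: 11.82
tool_pos: [0.4801, -0.2549, 0.2025]
tool_rot: [-3.139, -0.106, -0.0]
contact_force: [-1.5, 0.6, -0.6]
opening: -0.0002
grip_force: 0.0
```

Run:
```python
from h import *
im=ctrl.get_image("top")[...,::-1];sc=ctrl.get_image("scene")[...,::-1]
a=cv2.resize(im[80:280,130:330],(400,400),interpolation=cv2.INTER_CUBIC);b=cv2.resize(sc[160:360,100:300],(400,400),interpolation=cv2.INTER_CUBIC)
cv2.imwrite("pics/f6.png",np.hstack([a,b]))
```

```text
(no output)
```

View pics/f6.png

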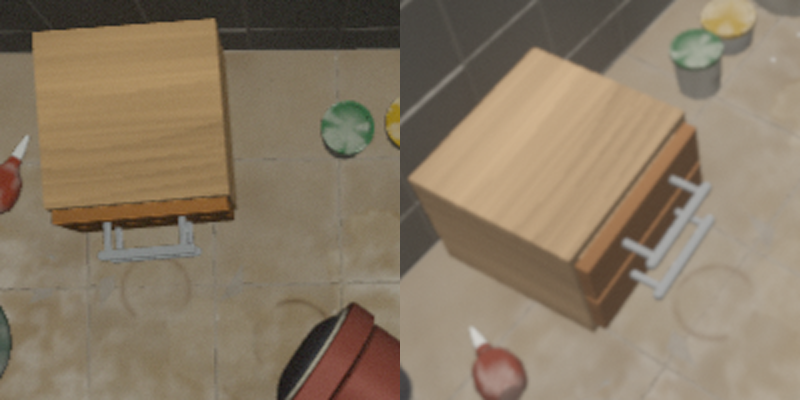

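The drawer front sits against the chest, in line with the drawer below it. The handle is now at x≈0.599, which matches the chest front (0.649) less the 15 mm panel and the 35 mm handle stand-off. I'm handing the job in.

```bash
python3 -c "
from station import ctrl
print(ctrl.finish_job())"
```

```text
the job is handed in; nothing more can be done
None
```

I laid the orange-brown tile flat and glaze up in the top drawer, let go of it, pushed the drawer shut against its stop, and handed the job in at about 12 s of robot time.

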